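# Stop check on a bench jar mill

## Robot

A 6-joint arm with a two-finger parallel gripper is mounted at the origin on the work surface. World frame = base frame: x ahead of the robot, y to its left, z up, the work surface at z = 0. Lengths are in m, angles in rad, forces in N, time in s.
With the tool pointing down it reaches from about 0.4 to 0.825 m from the base axis. Payload 7 kg.
Tool frame: the origin (TCP) lies at the very end of the fingers, on their centre line; the grasp point (between the pads) lies arm.hold_point_z behind it (arm.hold_point_z is the distance from the TCP to the grasp point, in m); z points along the fingers, y is the line along which they close (so a half turn about z gives the same grasp; the last joint's range is limited). The gripper opens to 88 mm and grips with 3 to 60 N. Pads are 19 mm wide; open, the fingers measure 130 mm over their backs; the gripper's body (78 mm by 193 mm) begins 47 mm behind the grasp point.
Start: joints at [-0.941, 0.359, 0.012, 0, -1.224, -0.288], TCP at [0.226, -0.636, 0.227] pointing down, gripper open.
Joint ranges: [-3.07, 3.07], [-1.43, 2.12], [-1.02, 1.25], [-3.03, 1.67], [-3.05, -0], [-3.03, 3.03]. Speed limits (rad/s): [2.39, 2.39, 3.01, 3.14, 3.14, 3.14].

## Interface

Orientations are given as [roll, pitch, yaw] about the fixed x, y, z axes, in that order (R = Rz(yaw) Ry(pitch) Rx(roll)).
In Python, from station import arm gives the robot as it stands.
- The arm moves only by the shell command python3 nudge.py 'ROWS' [FORCE]. ROWS is a JSON list of rows, 1 to 20 of them, each of 5 numbers: the finger opening in m, then dx, dy, dz in m, then a turn about the tool's z in rad; each row is the pose to reach, as a shift and turn from the pose commanded when the command began, along the tool's axes at that moment; what a row does not reach only later rows make up. A row lasts 1/12 s, in which the tool goes at most 0.0417 m and 0.125 rad, less where a joint would pass 70% of its speed; a pose out of reach is approached as far as the arm can. The fingers move at their own pace and stop on an object; FORCE is the grip in N (left out, the last holds). Time passes only in rows, so rows that do not move let the fingers close. It prints the time, the measured TCP pose, the force, the opening and the grip force at its end.
- arm.get_state(): the state, without advancing time (a new reading comes with each control period).
- arm.grab_frame(name): name is "scene" or "top" or "wrist"; returns the picture (384x512x3 uint8, red, green, blue); there is no depth.
- arm.camera_params(name): a dict with "fx", "fy", "cx", "cy" (pixels), "T" (4x4, takes a point from camera to world coordinates); the wrist camera has in their place "hand_eye" (4x4, takes a point from camera to tool coordinates, whose origin is the TCP and whose axes are the flange's). Camera axes: x right, y down, z forward; pixel columns grow to the right and rows downward; lengths in m; the calibration is good to about 2 mm. A picture is of the moment at which its call begins: read the wrist's pose just before it. camera_params takes no time and is no camera call.
- arm.job_done(): hands the job in; it is judged then, once.
The state is a dict: "t": time; "q": joint angles; "qd": joint speeds; "joint_efforts": joint torques, N m; "eef_pos": TCP position; "ee_rot": TCP orientation; "force": force on the tool from outside, world axes, zero at the start; "moment": the same for the moment, N m; "width": finger opening in m; "gripper_force": force on a finger pad.
Only numpy, scipy, OpenCV 4.12 (cv2) and the standard library are available. Lean on these libraries where they do the work, as an engineer would, in place of code of your own. Each camera call takes 0.05 s, during which the arm holds its last target. There are 200 camera calls.

## Task

Do the start-of-day stop check on the pigment jar mill with a fingertip: push the big mushroom stop button fully in and take the finger away so that it is seen to stay in by itself, then turn it clockwise by pushing sideways on one of its lobes until it springs back out and returns to straight. Then press the small reset button on the same panel to re-arm the mill. Do not grip, force or lift anything, do not turn the speed knob, and leave the grinding jar and the things standing round the mill where they are.

Things in the scene. Friction and masses are not known exactly. Their poses are not given: they have to be found in the camera images.
- mill: Bench jar mill, fixed. Origin on the table under the centre of its grey control housing (250 mm in x, 170 in y, flat panel on top 105 mm above the table); x to the housing's back, y along the rollers, z up. On the panel: stop button at x -60 y 0, lamp at x 30 y 0 (12 high), speed knob at x 30 y 45 (44 high over the panel). The rollers and the grinding jar (top at 168) lie from y 85 to 445.
- stop_button: Domed red mushroom head, 24 mm high. Origin on its axis at the head's underside, 124 mm above the table when out, 116 in; z up, frame turns with the head. Hub radius 23 mm with three lobes out to radius 32, 21 mm wide, at 60, 180, 300 degrees from x (anticlockwise from above); gap centres at 0, 120, 240. Lobe sides upright to 12 mm over the origin. Under it a collar, radius 23, 6 high.
- stop_top (a point): Centre of the dome of the mushroom stop button, on its axis, 148 mm above the table when out, 140 mm when in.
- stop_depth (a joint): How far the stop button is pushed in, m: 0 = out, 0.008 = fully in (hard stop). It resists with about 10 N at first and less as it goes in; past 0.005 it snaps in by itself and stays latched, held by about 6 N.
- stop_twist (a joint): Clockwise turn (from above) of the mushroom head, rad: 0 = straight, 0.87 = end stop; sprung back to 0. Turning takes up to about 0.15 N m. While latched in, turning lifts it by a cam, and between about 0.5 and 0.8 it springs out by itself (a finger rubbing on it delays this).
- reset (a joint): Depth of the reset button in m: 0 = out, 0.005 = fully in; sprung, needs about 5 N, comes back by itself.
- reset_top (a point): Centre of the top of the reset button: plain round grey push button, 24 mm across, in a 40 mm round dark collar, at x 30 y -45 mm on the mill's panel; top 126 mm above the table, 9 mm proud of the collar.
- speed_mark (a point): White mark at one end of the speed knob's bar, 16 mm from the knob's axis, on its top; it shows where the knob is set. Must stay where it is.
- mill_jar: White ceramic grinding jar, 110 mm across and 160 mm long, lying loose on the two rollers with its axis along the mill's y; origin on its axis. Leave alone.
- pencil_pot: Square dark pot, 80 by 80 by 100 mm, full of pencils that reach 190 mm; stands loose on the table beside the housing. Origin under its centre. Leave alone.
- water_jar: Open glass jar, 80 mm across and 100 mm high, loose on the table beside the housing. Origin under its centre. Leave alone.
- pigment_jar: Small lidded jar, 40 mm across and 50 mm high, standing loose at the back of the control panel. Origin under its centre. Leave alone.

How it is judged:
By the outcome, as a careful person would: the job done as asked, in the order asked, and still so for the second after the job is handed in, with the robot touching nothing.
It also fails if it takes over 51 s, if anything falls off the work surface, if the arm or the gripper's body presses on something with over 40 N, if the wrist force passes 120 N, or if a joint passes its speed limit or range.

## Working session

There is one attempt and no reset: what is moved stays moved. The work goes in short steps, Python scripts to look and compute and a shell command to move; the robot and the scene stay as the last step left them, time stands still between calls to the robot, and variables do not carry over. Pictures are saved under pics/ and viewed, at most 10 in all, crops included, and the job is handed in when it is done.

```bash
ls; mkdir -p pics; python3 - <<'E'
from station import arm
import cv2,numpy as np
s=arm.get_state();print(s['t'],s['eef_pos'],s['ee_rot'],s['width'],arm.hold_point_z)
for n in("scene","top"):
    f=arm.grab_frame(n);cv2.imwrite(f'pics/{n}0.png',f[:,:,::-1])
    p=arm.camera_params(n);print(n,p['fx'],p['cx'],p['cy'],np.round(p['T'],3).tolist())
E
```

```text
nudge.py
pics
station.py
0.0 [ 0.22605462 -0.6355119   0.22561064] [ 3.13992174e+00 -1.60413529e-04 -2.79990263e+00] 0.0874591438354664 0.0188
scene 477.33266820441645 252.89748678256802 191.73849942283474 [[0.737, 0.49, -0.465, 0.998], [0.676, -0.541, 0.501, -0.47], [-0.007, -0.683, -0.73, 0.799], [0.0, 0.0, 0.0, 1.0]]
top 448.7868878332652 257.1864027390124 186.97931430298345 [[-0.003, -0.994, 0.106, 0.453], [-1.0, 0.001, -0.023, 0.012], [0.022, -0.106, -0.994, 1.115], [0.0, 0.0, 0.0, 1.0]]
```

View pics/top0.png

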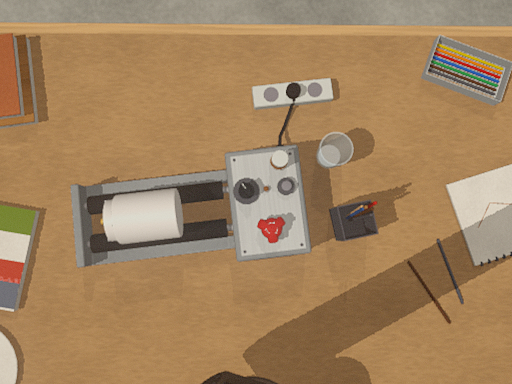

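View pics/scene0.png

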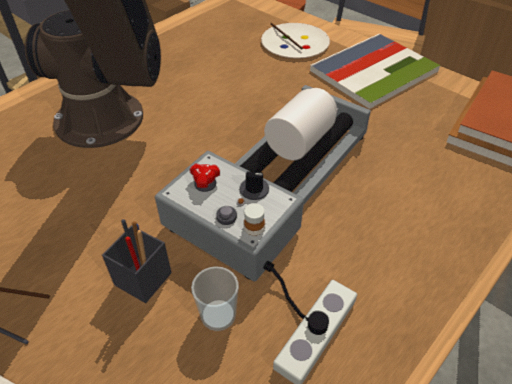

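Top view: red stop near (271,230), reset (287,186), speed knob (246,190), pigment jar (280,159), pot (354,220) and water jar (335,150). The scene view agrees. The mill is turned by only a few degrees.

```bash
cat > h.py <<'E'
from station import arm
import cv2,numpy as np
def cast(n,uv,z):
    p=arm.camera_params(n);T=p['T'];d=T[:3,:3]@[(uv[0]-p['cx'])/p['fx'],(uv[1]-p['cy'])/p['fy'],1]
    o=T[:3,3];return o+d*(z-o[2])/d[2]
def proj(n,P):
    p=arm.camera_params(n);T=p['T'];c=T[:3,:3].T@(np.array(P)-T[:3,3]);return np.array([p['fx']*c[0]/c[2]+p['cx'],p['fy']*c[1]/c[2]+p['cy']])
def red(im,box):
    x0,y0,x1,y1=box;a=im.astype(int);m=((a[...,0]>120)&(a[...,1]<70)&(a[...,2]<70)).astype(np.uint8)
    k=np.zeros_like(m);k[y0:y1,x0:x1]=1;m*=k
    c=max(cv2.findContours(m,0,1)[0],key=cv2.contourArea);return c
E
python3 - <<'E'
from h import *
im=cv2.imread('pics/top0.png')[:,:,::-1];sc=cv2.imread('pics/scene0.png')[:,:,::-1]
for n,i,b in(("top",im,(250,205,295,250)),("scene",sc,(180,150,230,200))):
    c=red(i,b);M=cv2.moments(c);u=(M['m10']/M['m00'],M['m01']/M['m00']);print(n,u,cv2.contourArea(c),cast(n,u,.138))
# light panel
h=cv2.cvtColor(np.ascontiguousarray(im),cv2.COLOR_RGB2HSV)
m=((h[...,1]<45)&(h[...,2]>150)).astype(np.uint8);m[:, :222]=0;m[:,320:]=0;m[:135]=0;m[270:]=0
m=cv2.morphologyEx(m,cv2.MORPH_CLOSE,np.ones((3,3)))
c=max(cv2.findContours(m,0,1)[0],key=cv2.contourArea);r=cv2.minAreaRect(c);print(r)
P=np.array([cast("top",q,.105) for q in cv2.boxPoints(r)]);print(P.round(3).tolist(),P.mean(0))
for k in range(4):
    d=P[(k+1)%4]-P[k];print(np.linalg.norm(d),np.arctan2(d[1],d[0]))
v=np.hstack([cv2.resize(im[135:270,215:315],None,fx=4,fy=4,interpolation=3),cv2.resize(sc[145:280,150:250],None,fx=4,fy=4,interpolation=3)])
cv2.imwrite('pics/z.png',v[:,:,::-1])
E
```

```text
top (271.24863042562157, 228.00042140750102) 395.5 [ 0.46715214 -0.04004759  0.138     ]
scene (203.3553680262541, 172.9634317862166) 355.5 [ 0.47005151 -0.04434994  0.138     ]
((265.65966796875, 202.39453125), (105.93814086914062, 74.5794906616211), 83.11827850341797)
[[0.635, 0.069, 0.105], [0.656, -0.101, 0.105], [0.417, -0.126, 0.105], [0.398, 0.039, 0.105]] [ 0.52671381 -0.02965424  0.105     ]
0.17061652962144383 -1.4481315048659074
0.24026328846048312 -3.0354835092563075
0.1665274672190454 1.6851834262311762
0.2388519386235446 0.12315561898356404
```

View pics/z.png

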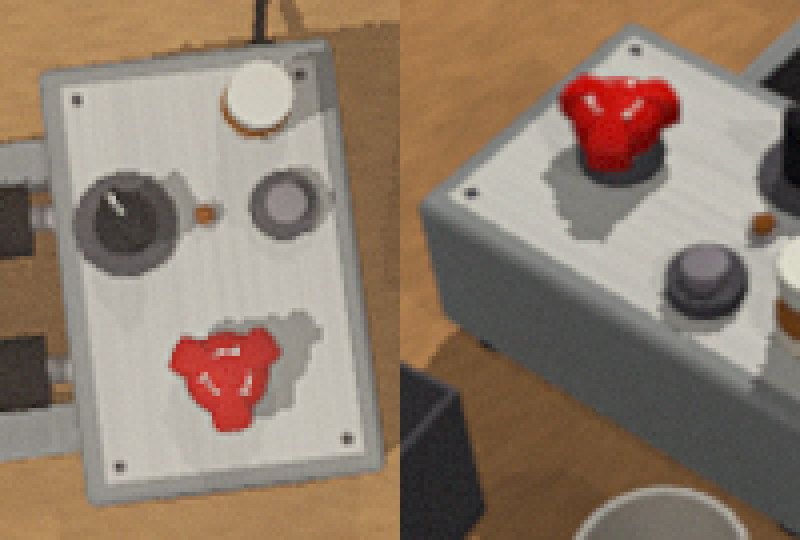

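```bash
python3 - <<'E'
from h import *
z=lambda u,v:(u/4+215-.375,v/4+135-.375)
S=np.array([cast("top",z(*q),.105) for q in((77,100),(299,75),(347,439),(120,467))])
c=S.mean(0);a=np.arctan2(*(S[0]+S[1]-S[2]-S[3])[1::-1]);dy=S[0]+S[3]-S[1]-S[2];b=np.arctan2(-dy[0],dy[1]);print("ctr",c,a,b)
R=np.array([[np.cos(a),-np.sin(a)],[np.sin(a),np.cos(a)]])
print("stop",c[:2]+R@[-.06,0],"reset",c[:2]+R@[.03,-.045],"knob",c[:2]+R@[.03,.045])
print("reset seen",cast("top",z(285,197),.126),cast("scene",(227-.375,210.75-.375),.126))
print("pot rim",cast("top",(352,221),.1),"pigm",cast("top",z(261,95),.155),"lamp",cast("top",z(205,214),.112))
s=arm.get_state();print(s['q'],np.round(arm.camera_params("wrist")['hand_eye'],3).tolist())
E
```

```text
ctr [ 0.5268088  -0.03332303  0.105     ] 0.11804053299923664 0.11578484856448026
stop [ 0.46722632 -0.04038903] reset [ 0.56189954 -0.07447689] knob [0.55130054 0.01489683]
reset seen [ 0.56489929 -0.07388081  0.126     ] [ 0.56491736 -0.07592603  0.126     ]
pot rim [ 0.48297393 -0.22554516  0.1       ] pigm [ 0.61730599 -0.05887238  0.155     ] lamp [ 0.55690131 -0.02994171  0.112     ]
[-9.40902633e-01  3.59338078e-01  1.11263489e-02 -2.84589363e-04
 -1.22409562e+00 -2.88127285e-01] [[-0.0, -0.962, -0.272, 0.073], [1.0, -0.001, 0.001, -0.001], [-0.001, -0.272, 0.962, -0.158], [0.0, 0.0, 0.0, 1.0]]
```

```bash
T='-0.4275,0.4796,-0.03,-1.346'; python3 nudge.py '[[0,0,0,-0.03,0],[0,-0.04,0.045,-0.03,-0.12],[0,-0.4275,0.4796,-0.03,-1.346],[0,-0.4275,0.4796,-0.03,-1.346],[0,-0.4275,0.4796,-0.03,-1.346],[0,-0.4275,0.4796,-0.03,-1.346],[0,-0.4275,0.4796,-0.03,-1.346],[0,-0.4275,0.4796,-0.03,-1.346],[0,-0.4275,0.4796,-0.03,-1.346],[0,-0.4275,0.4796,-0.03,-1.346],[0,-0.4275,0.4796,-0.03,-1.346],[0,-0.4275,0.4796,-0.03,-1.346],[0,-0.4275,0.4796,-0.03,-1.346],[0,-0.4275,0.4796,-0.03,-1.346],[0,-0.4275,0.4796,-0.03,-1.346],[0,-0.4275,0.4796,-0.03,-1.346],[0,-0.4275,0.4796,-0.03,-1.346],[0,-0.4275,0.4796,-0.03,-1.346],[0,-0.4275,0.4796,-0.03,-1.346],[0,-0.4275,0.4796,-0.03,-1.346]]' 5
cat >> h.py <<'E'
from scipy.spatial.transform import Rotation as Ro
def wcast(s,uv,z):
    p=arm.camera_params("wrist");T=np.eye(4);T[:3,:3]=Ro.from_euler('xyz',s['ee_rot']).as_matrix();T[:3,3]=s['eef_pos'];T=T@p['hand_eye']
    d=T[:3,:3]@[(uv[0]-p['cx'])/p['fx'],(uv[1]-p['cy'])/p['fy'],1];o=T[:3,3];return o+d*(z-o[2])/d[2]
E
python3 - <<'E'
from h import *
s=arm.get_state();print(s['t'],s['eef_pos'],s['ee_rot'],s['q'],s['width'])
f=arm.grab_frame("wrist");cv2.imwrite('pics/w1.png',f[:,:,::-1])
c=red(f,(0,0,512,384));M=cv2.moments(c);u=(M['m10']/M['m00'],M['m01']/M['m00']);print(u,cv2.contourArea(c),wcast(s,u,.138),cv2.minEnclosingCircle(c))
E
```

```text
t: 1.77
eef_pos: [0.4678, -0.041, 0.2563]
ee_rot: [3.141, -0.0, -1.453]
force: [-0.3, -0.7, 0.9]
width: 0.0006
gripper_force: 0.0
1.7667 [ 0.46781694 -0.04099668  0.25625695] [ 3.14074453e+00 -1.16754439e-04 -1.45340416e+00] [ 3.33256628e-01 -6.37725475e-03 -3.72752250e-01 -7.24004619e-05
 -1.20527479e+00 -2.15838604e-01] 0.0005805971588558261
(262.6822018348624, 180.40819571865444) 1362.5 [ 0.46459671 -0.05206456  0.138     ] ((262.0, 182.0), 31.384809494018555)
```

View pics/w1.png

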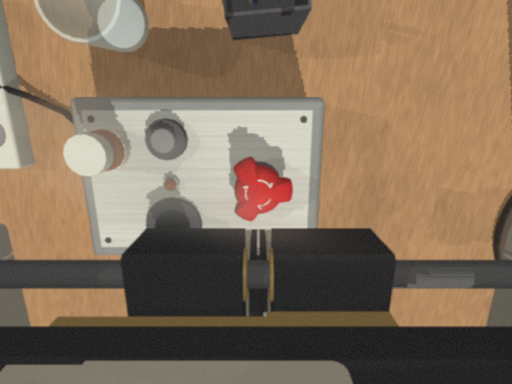

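Wrist view: the red head is centred near (260,189), screws at (91,119), (304,119), (108,240), reset top at (165,138). The red mask missed part of the head, so I'll loosen it and cross-check against the screws.

```bash
python3 - <<'E'
from h import *
s=arm.get_state();f=cv2.imread('pics/w1.png')[:,:,::-1].copy()
h=cv2.cvtColor(f,cv2.COLOR_RGB2HSV);m=(((h[...,0]<6)|(h[...,0]>172))&(h[...,1]>130)&(h[...,2]>60)).astype(np.uint8);m[:, :225]=0;m[:,300:]=0;m[:145]=0;m[226:]=0
m=cv2.morphologyEx(m,cv2.MORPH_CLOSE,np.ones((5,5)))
c=max(cv2.findContours(m,0,1)[0],key=cv2.contourArea);M=cv2.moments(c);u=(M['m10']/M['m00'],M['m01']/M['m00']);print(u,cv2.contourArea(c),cv2.boundingRect(c),wcast(s,u,.136),arm.camera_params('wrist')['fx'])
A,B,C=[wcast(s,q,.105) for q in((91,119),(304,119),(108,240))];ctr=(B+C)/2;d=A-B;a=np.arctan2(d[1],d[0])
print(A,B,C,"ctr",ctr,a,"stop",ctr[:2]-.06*np.array([np.cos(a),np.sin(a)]))
print("reset",wcast(s,(162,139),.126))
E
```

```text
(258.89823788546255, 188.35580029368575) 2270.0 (234, 158, 58, 62) [ 0.46708671 -0.04393968  0.136     ] 306.2787763181681
[ 0.63750166 -0.08664826  0.105     ] [ 0.43029473 -0.11081092  0.105     ] [0.62315215 0.04101698 0.105     ] ctr [ 0.52672344 -0.03489697  0.105     ] 0.11608693951071182 stop [ 0.46712727 -0.04184655]
reset [ 0.56169235 -0.0780043   0.126     ]
```

```bash
python3 nudge.py '[[0,0,0,0.04,0],[0,0,0,0.08,0],[0,0,0,0.1,0],[0,0,0,0.106,0],[0,0,0,0.109,0],[0,0,0,0.112,0],[0,0,0,0.115,0],[0,0,0,0.1175,0],[0,0,0,0.1175,0]]'
```

```text
t: 2.57
eef_pos: [0.469, -0.0413, 0.1399]
ee_rot: [-3.14, -0.0, -1.454]
force: [-0.2, -1.7, 1.4]
width: 0.0006
gripper_force: 0.7
```

```bash
python3 nudge.py '[[0,0,0,0.0015,0],[0,0,0,0.0015,0],[0,0,0,0.0015,0]]'; python3 nudge.py '[[0,0,0,-0.03,0],[0,0,0,-0.06,0],[0,0,0,-0.06,0]]'
cat >> h.py <<'E'
def head(name,box,z):
    s=arm.get_state();f=arm.grab_frame(name);h=cv2.cvtColor(np.ascontiguousarray(f),cv2.COLOR_RGB2HSV)
    m=(((h[...,0]<6)|(h[...,0]>172))&(h[...,1]>130)&(h[...,2]>60)).astype(np.uint8);x0,y0,x1,y1=box
    k=np.zeros_like(m);k[y0:y1,x0:x1]=1;m=cv2.morphologyEx(m*k,cv2.MORPH_CLOSE,np.ones((3,3)))
    c=max(cv2.findContours(m,0,1)[0],key=cv2.contourArea);M=cv2.moments(c);return f,(M['m10']/M['m00'],M['m01']/M['m00']),cv2.contourArea(c),cv2.boundingRect(c)
E
python3 - <<'E'
from h import *
s=arm.get_state();print(s['t'],s['eef_pos'],s['force'])
im=cv2.imread('pics/scene0.png')[:,:,::-1].copy()
f,u,a,b=head("scene",(180,150,230,200),0);print(u,a,b)
v=np.hstack([cv2.resize(x[145:225,160:260],None,fx=4,fy=4,interpolation=3) for x in(im,f)]);cv2.imwrite('pics/s2.png',v[:,:,::-1])
E
```

```text
t: 2.82
eef_pos: [0.4693, -0.0412, 0.1394]
ee_rot: [-3.139, -0.001, -1.453]
force: [-3.1, -2.2, 12.1]
width: 0.0008
gripper_force: 5.8
t: 3.07
eef_pos: [0.4716, -0.0406, 0.2035]
ee_rot: [-3.133, -0.0, -1.453]
force: [1.2, 0.4, 0.6]
width: 0.0004
gripper_force: 0.0
3.0667 [ 0.4716482  -0.04061003  0.203477  ] [1.21093758 0.43129796 0.64744851]
(204.52616172703986, 177.03768752286862) 455.5 (191, 167, 29, 24)
```

View pics/s2.png

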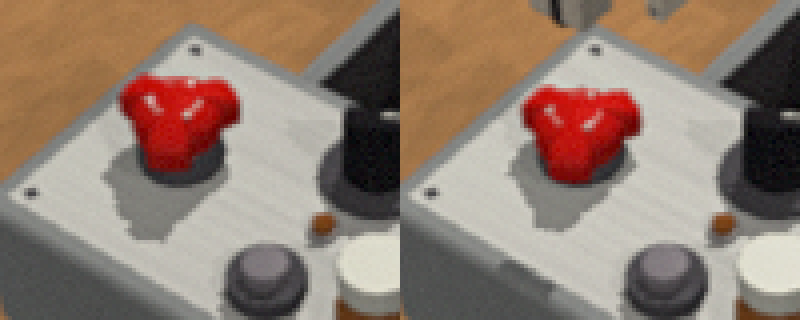

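The head has visibly dropped (centroid row 173 → 177) and it stays in with the finger away. Next I move to above the gap beside the lobe that points to the front.

```bash
python3 nudge.py '[[0,0.027,0.044,-0.005,0],[0,0.027,0.044,-0.005,0],[0,0.027,0.044,-0.005,0],[0,0.027,0.044,-0.005,0],[0,0.027,0.044,-0.005,0],[0,0.027,0.044,-0.005,0]]'
cat >> h.py <<'E'
S0=np.array([.467,-.0415]);A0=.117
def rel():
    s=arm.get_state();d=s['eef_pos'][:2]-S0;c,k=np.cos(A0),np.sin(A0)
    print('t',s['t'],'mill rel mm',(np.array([c*d[0]+k*d[1],-k*d[0]+c*d[1]])*1e3).round(1),'z',s['eef_pos'][2].round(4),'yaw',s['ee_rot'][2].round(3),'F',np.round(s['force'],1),'Mz',s['moment'][2].round(2))
if __name__=='__main__':rel()
E
python3 h.py
```

```text
t: 3.62
eef_pos: [0.4282, -0.0725, 0.2024]
ee_rot: [3.141, -0.0, -1.454]
force: [-0.5, 0.2, -0.2]
width: 0.0005
gripper_force: 0.0
t 3.6167 mill rel mm [-42.1 -26.2] z 0.2024 yaw -1.454 F [-0.5  0.2 -0.2] Mz 0.01
```

```bash
python3 nudge.py '[[0,0.001,0.002,0.04,0],[0,0.001,0.002,0.06,0],[0,0.001,0.002,0.075,0],[0,0.001,0.002,0.084,0],[0,0.001,0.002,0.084,0],[0,0.001,0.002,0.084,0]]'
python3 h.py; python3 - <<'E'
from h import *
w=arm.grab_frame("wrist");f=arm.grab_frame("scene")
v=np.hstack([cv2.resize(f[135:225,150:250],(400,360),interpolation=3),cv2.resize(w[110:310,150:370],(400,360),interpolation=3)]);cv2.imwrite('pics/g3.png',v[:,:,::-1])
E
```

```text
t: 4.12
eef_pos: [0.4262, -0.0738, 0.1186]
ee_rot: [3.141, -0.0, -1.453]
force: [0.1, 0.9, 0.6]
width: 0.0003
gripper_force: 0.0
t 4.1167 mill rel mm [-44.3 -27.3] z 0.1186 yaw -1.453 F [0.1 0.9 0.6] Mz 0.04
```

View pics/g3.png

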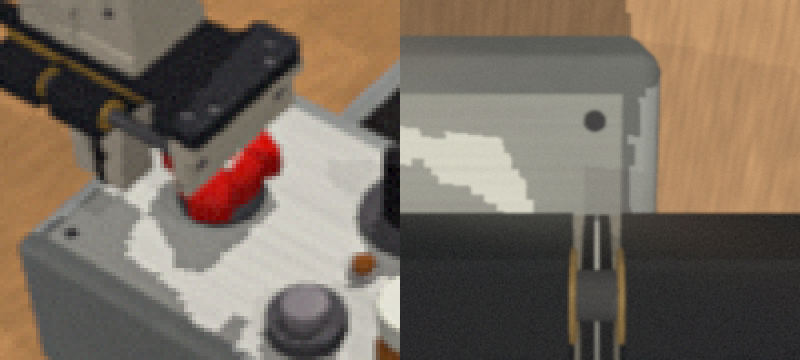

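```bash
python3 - <<'E'
from h import *
print(proj("scene",[.4693,-.041,.2035]))
s=arm.get_state();f=arm.grab_frame("scene").copy();R=Ro.from_euler('xyz',s['ee_rot']).as_matrix()
b=cv2.resize(f[60:210,110:290],None,fx=4,fy=4,interpolation=3)
for x in(-.0095,.0095):
  for y in(-.021,.021):
    for z in(0,-.066):
      q=(proj("scene",s['eef_pos']+R@[x,y,z])-[110,60])*4+1.5;cv2.circle(b,tuple(int(v) for v in q),3,(0,255,0) if z==0 else (0,0,255),-1)
cv2.imwrite('pics/g4.png',b[:,:,::-1])
E
```

```text
[201.49989222 146.97363114]
```

View pics/g4.png

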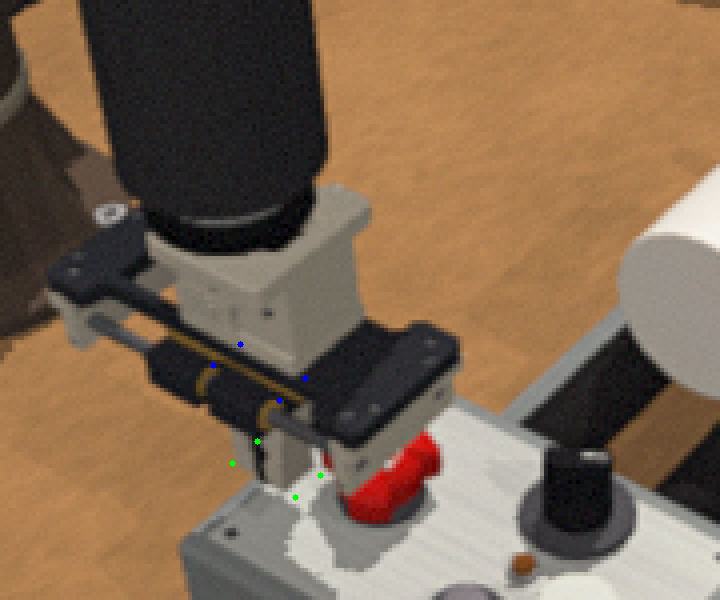

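The finger outline matches the prediction (dots) and sits beside the lobe, clear of everything else. Now I push round the arc, turning the tool with the head.

```bash
python3 nudge.py '[[0,-0.0034,-0.0006,0,0],[0,-0.0068,-0.0013,0,0],[0,-0.0095,-0.0003,0,0.06],[0,-0.0121,0.0008,0,0.12],[0,-0.0148,0.0015,0,0.18],[0,-0.0176,0.0023,0,0.24],[0,-0.0205,0.0028,0,0.3],[0,-0.0233,0.0032,0,0.36],[0,-0.029,0.0033,0,0.48],[0,-0.029,0.0033,0,0.48]]'
python3 h.py
```

```text
t: 5.1
eef_pos: [0.4189, -0.0456, 0.1192]
ee_rot: [-3.141, -0.001, -1.94]
force: [-1.5, -3.8, 2.8]
width: 0.0003
gripper_force: 1.9
t 5.1 mill rel mm [-48.3   1.6] z 0.1192 yaw -1.94 F [-1.5 -3.8  2.8] Mz -0.05
```

```bash
python3 nudge.py '[[0,-0.0027,0.0011,0,0.06],[0,-0.0053,0.0021,0,0.12],[0,-0.0053,0.0021,0,0.12]]'; python3 h.py;python3 nudge.py '[[0,-0.0024,0.0008,0,0.05],[0,-0.0047,0.0017,0,0.1],[0,-0.0047,0.0017,0,0.1]]'; python3 h.py
python3 - <<'E'
from h import *
f,u,a,b=head("top",(250,205,295,250),0);print(u,a,b)
f,u,a,b=head("scene",(180,150,230,200),0);print(u,a,b)
E
```

```text
t: 5.35
eef_pos: [0.4188, -0.0398, 0.1188]
ee_rot: [3.141, -0.0, -2.053]
force: [-2.3, -1.2, 1.7]
width: 0.0007
gripper_force: 1.3
t 5.35 mill rel mm [-47.7   7.3] z 0.1188 yaw -2.053 F [-2.3 -1.2  1.7] Mz -0.09
t: 5.6
eef_pos: [0.4193, -0.0349, 0.1186]
ee_rot: [3.141, -0.0, -2.152]
force: [-2.0, -1.8, 2.9]
width: 0.0004
gripper_force: 1.6
t 5.6 mill rel mm [-46.6  12.1] z 0.1186 yaw -2.152 F [-2.  -1.8  2.9] Mz -0.08
(265.7196261682243, 219.33956386292834) 53.5 (261, 215, 12, 12)
(204.55133614627286, 178.05391467416783) 355.5 (190, 169, 30, 19)
```

```bash
python3 nudge.py '[[0,-0.0022,0.0009,0,0.05],[0,-0.0044,0.0018,0,0.1],[0,-0.0044,0.0018,0,0.1],[0,-0.0044,0.0018,0,0.1]]'; python3 h.py
python3 - <<'E'
from h import *
f,u,a,b=head("scene",(180,150,230,200),0);print(u,a,b)
E
```

```text
t: 6.03
eef_pos: [0.4206, -0.0302, 0.1184]
ee_rot: [3.141, 0.0, -2.25]
force: [-1.3, -0.6, -0.0]
width: 0.0004
gripper_force: 1.0
t 6.0333 mill rel mm [-44.7  16.6] z 0.1184 yaw -2.25 F [-1.3 -0.6 -0. ] Mz -0.04
(204.07573492775285, 177.23766816143498) 334.5 (189, 170, 31, 16)
```

```bash
python3 nudge.py '[[0,-0.0014,0.0005,0,0.03],[0,-0.0026,0.001,0,0.06],[0,-0.0026,0.001,0,0.06],[0,-0.0026,0.001,0,0.06]]'; python3 h.py
python3 - <<'E'
from h import *
f,u,a,b=head("scene",(180,150,230,200),0);print(u,a,b)
cv2.imwrite('pics/p5.png',cv2.resize(f[60:210,110:290],None,fx=4,fy=4,interpolation=3)[:,:,::-1])
E
```

```text
t: 6.42
eef_pos: [0.4213, -0.0277, 0.1184]
ee_rot: [3.141, -0.0, -2.311]
force: [-2.9, -1.2, 0.8]
width: 0.0008
gripper_force: 1.2
t 6.4167 mill rel mm [-43.8  19.1] z 0.1184 yaw -2.311 F [-2.9 -1.2  0.8] Mz -0.03
(204.0584447746409, 177.222882615156) 336.5 (189, 167, 31, 18)
```

View pics/p5.png

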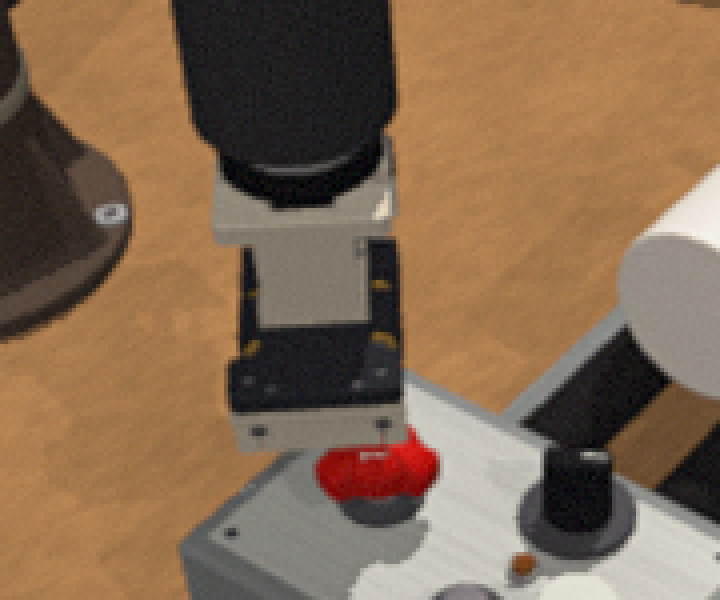

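The head now looks risen and turned, with the force down to the return spring's level. I'll back off along the same arc so it returns gently, then clear sideways and up.

```bash
python3 nudge.py '[[0,0.0081,-0.0049,0,-0.12],[0,0.0081,-0.0049,0,-0.2],[0,0.0161,-0.0124,0,-0.32],[0,0.0161,-0.0124,0,-0.43],[0,0.0218,-0.0212,0,-0.54],[0,0.0218,-0.0212,0,-0.65],[0,0.0255,-0.0305,0,-0.77],[0,0.0255,-0.0305,0,-0.86],[0,0.0255,-0.0305,0,-0.86]]'; python3 h.py
python3 nudge.py '[[0,0.008,0,0,0],[0,0.01,0,0,0],[0,0.01,0,-0.03,0],[0,0.01,0,-0.07,0],[0,0.01,0,-0.1,0],[0,0.01,0,-0.1,0]]';python3 h.py
python3 - <<'E'
from h import *
f,u,a,b=head("top",(250,205,295,250),0);print(u,a,b)
g,u,a,b=head("scene",(180,150,230,200),0);print(u,a,b)
v=np.hstack([cv2.resize(f[180:270,220:320],(400,360),interpolation=3),cv2.resize(g[135:225,150:250],(400,360),interpolation=3)]);cv2.imwrite('pics/o6.png',v[:,:,::-1])
E
```

```text
t: 7.22
eef_pos: [0.4279, -0.0671, 0.1189]
ee_rot: [-3.14, 0.0, -1.449]
force: [-0.3, -1.2, 0.6]
width: 0.0004
gripper_force: 0.3
t 7.2167 mill rel mm [-41.9 -20.8] z 0.1189 yaw -1.449 F [-0.3 -1.2  0.6] Mz 0.01
t: 7.72
eef_pos: [0.4314, -0.077, 0.2248]
ee_rot: [-3.132, -0.001, -1.455]
force: [0.3, 1.1, 0.5]
width: 0.0005
gripper_force: 0.0
t 7.7167 mill rel mm [-39.5 -31.1] z 0.2248 yaw -1.455 F [0.3 1.1 0.5] Mz 0.02
(266.928247048138, 224.86466848319708) 183.5 (258, 218, 18, 16)
(204.05448028673834, 174.07813620071684) 465.0 (190, 164, 30, 24)
```

View pics/o6.png

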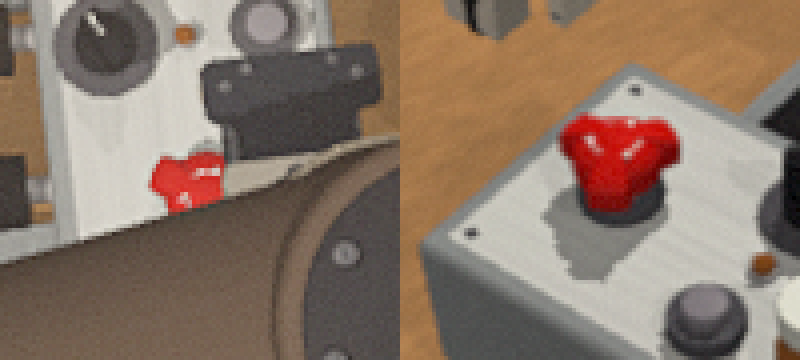

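The stop button is out and straight again: its shape matches the start picture (lobes at (570,130), (670,130), (605,200) in the crop). Next is the reset button.

```bash
python3 nudge.py '[[0,0.004,-0.04,0,0],[0,0.009,-0.08,0,0],[0,0.014,-0.12,0,0],[0,0.014,-0.1305,0,0],[0,0.014,-0.1305,0,0],[0,0.014,-0.1305,0,0],[0,0.014,-0.1305,0,0],[0,0.014,-0.1305,0,0]]'; python3 h.py
```

```text
t: 8.48
eef_pos: [0.5581, -0.0757, 0.2184]
ee_rot: [3.141, 0.0, -1.454]
force: [0.1, -0.1, 0.3]
width: 0.0003
gripper_force: 0.0
t 8.4833 mill rel mm [ 86.5 -44.6] z 0.2184 yaw -1.454 F [ 0.1 -0.1  0.3] Mz 0.05
```

```bash
python3 nudge.py '[[0,0,-0.004,0.04,0],[0,0,-0.004,0.07,0],[0,0,-0.004,0.088,0],[0,0,-0.004,0.093,0],[0,0,-0.004,0.0955,0],[0,0,-0.004,0.0975,0],[0,0,-0.004,0.0985,0],[0,0,-0.004,0.0985,0],[0,0,-0.004,0.0985,0]]'; python3 h.py
```

```text
t: 9.23
eef_pos: [0.5634, -0.0752, 0.1213]
ee_rot: [-3.14, -0.0, -1.454]
force: [-4.6, -0.6, 6.6]
width: 0.0004
gripper_force: 3.5
t 9.2333 mill rel mm [ 91.8 -44.7] z 0.1213 yaw -1.454 F [-4.6 -0.6  6.6] Mz 0.02
```

```bash
python3 nudge.py '[[0,0,0,0.001,0],[0,0,0,0.0015,0],[0,0,0,0.0015,0],[0,0,0,0.0015,0]]'; python3 h.py; python3 nudge.py '[[0,0,0,-0.03,0],[0,0,0,-0.07,0],[0,0,0,-0.11,0],[0,0,0,-0.13,0],[0,0,0,-0.13,0],[0,0,0,-0.13,0],[0,0,0,-0.13,0]]'
python3 - <<'E'
from h import *
f,u,a,b=head("top",(250,205,295,250),0)
g,u,a,b=head("scene",(180,150,230,200),0);print(u,a,b)
cv2.imwrite('pics/e7.png',g[:,:,::-1])
E
```

```text
t: 9.57
eef_pos: [0.5635, -0.0752, 0.1211]
ee_rot: [-3.14, -0.0, -1.453]
force: [-9.0, 1.1, 18.2]
width: 0.0002
gripper_force: 8.9
t 9.5667 mill rel mm [ 91.9 -44.8] z 0.1211 yaw -1.453 F [-9.   1.1 18.2] Mz -0.02
t: 10.15
eef_pos: [0.5631, -0.0749, 0.2483]
ee_rot: [-3.141, 0.001, -1.454]
force: [0.2, 0.1, -0.4]
width: 0.0004
gripper_force: 0.0
(204.0836925287356, 174.08477011494253) 464.0 (190, 164, 30, 24)
```

View pics/e7.png

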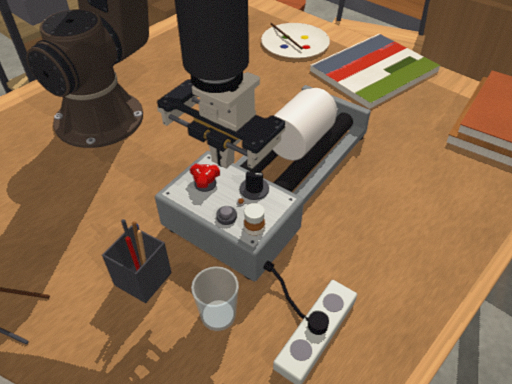

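The reset bottomed out at 18 N and came back. The stop is out and straight at (204,174), and everything else is where it stood.

```bash
python3 -c "
from station import arm
print(arm.job_done())"
```

```text
the job is handed in; nothing more can be done
None
```

I've handed the job in at about 10 s of the 51 s: the stop button latched in by itself, turned clockwise it sprang out and came back straight, then the reset was pressed to its stop. In the last picture nothing round the mill looked moved, and I did not check whether the panel lamp changed.

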